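Make up two boot-stretching kits on their routed boards

ROBOT

A 6-joint arm with a two-finger parallel gripper is mounted at the origin on a cart in front of the work surface, level with it; the furniture and walls round the work are solid. World frame = base frame: x ahead of the robot, y to its left, z up, the work surface at z = 0. Lengths are in mm, angles in rad, forces in N, time in s.
With the tool pointing down it reaches from about 400 to 925 mm from the base axis. Payload 12.5 kg.
Tool frame: the origin (TCP) lies at the centre of the arm's flange, where the gripper is bolted on; the fingertips stand 190 mm ahead of it and the grasp point (between the pads) lies 171 mm ahead of it; z points along the fingers, y is the line along which they close (so a half turn about z gives the same grasp; the last joint's range is limited). The gripper opens to 95 mm and grips with 3 to 60 N. Pads are 20 mm wide; open, the fingers measure 119 mm over their backs; the gripper's body (75 mm by 180 mm) begins 59 mm behind the grasp point.
Start: joints at [-1.381, 0.491, 1.559, -0, 1.092, -0.106], TCP at [182.21, -597.85, 404.761] pointing down, gripper open.
Joint ranges: [-3.1, 3.1], [-0.84, 2.19], [0.05, 2.79], [-1.13, 4.28], [0.06, 2.93], [-2.69, 2.69]. Speed limits (rad/s): [2.22, 2.22, 2.79, 3.14, 3.14, 3.14].

INTERFACE

Orientations are given as [roll, pitch, yaw] about the fixed x, y, z axes, in that order (R = Rz(yaw) Ry(pitch) Rx(roll)).
In Python, from cell import env, read_camera, search_frame, cut_out gives the robot as it stands. The module is installed in compiled form; this text tells all that it offers.
- The arm moves only by the tool move_arm, never from a script. Its argument "commands" is a list of rows, each a list of 3 entries, a list of its own where there are three numbers: the shift along the world's x, y, z normalised to -1 to 1, where 1 is 0.03 m, then the turn about the world's z normalised to -1 to 1, where 1 is 0.08 rad, then the opening, from -1 (shut) to 1 (fully open), so that 0 is half open. A call has 1 to 20 rows; each row shifts and turns the commanded pose from where the row before left it; what a row does not reach is not made up. A row lasts 1/12 s, in which the tool goes at most 41.7 mm and 7.16 degrees, less where a joint would pass 70% of its speed; a pose out of reach is approached as far as the arm can. A call with a number of a shift or a turn outside -1 to 1 is refused whole. A call with a gripper value outside its range is refused whole. The fingers move at their own pace and stop on an object; the grip force is fixed at half the most. Time passes only in rows, so rows that do not move let the fingers close. It gives the time, the measured TCP pose, the force, the opening and the grip force at its end, in the units of the state.
- env.state(): the state, without advancing time (a new reading comes with each control period).
- read_camera(name): name is "side" or "top"; returns a dict with "image" (384x512x3 uint8, red, green, blue), "fx", "fy", "cx", "cy" (pixels), "rvec" (rotation vector, rad) and "tvec" (3), from world to camera coordinates, as OpenCV has them. Camera axes: x right, y down, z forward; pixel columns grow to the right and rows downward; lengths in mm; the calibration is good to about 2 mm. A picture is of the moment at which its call begins. There is no depth.
- env.job_done(): hands the job in; it is judged then, once.
Trained networks look in a picture, given as the dict that the camera call returned (one of the last four; its "shot" number tells which), for a name from the list of things; names that differ only in an ending like _2 or _b are one class to them, and where a whole thing is asked for, a point or a joint stands for the part that bears it (a point fixed in the world has none). Each returns a list of dicts, best first, with "confidence" (0 to 1); they miss things now and then, are a little off and sometimes report something else, mostly with a low value. They report only what shows in the picture. A call takes as long as a camera call.
- search_frame(thing, picture): "at" ([column, row] in pixels, amid what is visible of it).
- cut_out(thing, picture): "region" (384x512 bool, what is visible of it) and "at" ([column, row] in pixels, amid what is visible of it).
The state is a dict: "t": time; "joints": joint angles; "qvel": joint speeds; "tau": joint torques, N m; "eef_pos": TCP position; "tcp_rot": TCP orientation; "ft_force": force on the tool from outside, world axes, zero at the start; "moment": the same for the moment, N m; "opening": opening from 0.0 (shut) to 1.0 (fully open); "grip_force": force on a finger pad.
Only numpy, scipy, OpenCV 4.12 (cv2) and the standard library are available. Lean on these libraries where they do the work, as an engineer would, in place of code of your own. Each camera call takes 0.05 s, during which the arm holds its last target. There are 200 camera calls.

TASK

Make up the two boot-stretching kits from the stock on the bench: the board with two wells takes the larger steel dome and the green step gauge; the board with three wells takes the smaller steel dome, the brown grinding cone and the plain green wedge. Lower each thing gently, base down, until it sits fully on the floor of the well that is cut to its outline (no dropping), either way round. Leave the wedge with the white pin and the orange cap where they are.

Things in the scene. Friction and masses are not known exactly. Their poses are not given: they have to be found in the camera images.
- large_dome_mid (a point): Larger of the two bare grey steel punch domes with a small black mark on top: 66 mm across at the base, 50 mm high, sides nearly upright in the lower 25 mm, 0.4 kg. This point: its centre, half-way up (25 mm above its base).
- small_dome_mid (a point): Smaller grey steel punch dome with a small black mark on top: 57 mm across at the base, 44 mm high, sides nearly upright in the lower 22 mm, 0.3 kg. This point: its centre, half-way up (22 mm above its base).
- gauge_mid (a point): Green step gauge, 80 mm long, 22 mm wide, four 20 mm long steps 34, 26, 18 and 10 mm high, 0.05 kg. This point: middle of its length and width, 17 mm above its base. x runs along its length towards the low end, y across its width. Its balance point, and the middle of the 26 mm step, lie at x = -10 mm; take it across its width there.
- cone_mid (a point): Reddish-brown abrasive grinding cone standing on its wide end: 38 mm across the lower 12 mm, narrowing to 28 mm at 30 mm and 12 mm at the top, 42 mm high, 0.05 kg. This point: its centre, half-way up (21 mm above its base).
- wedge_mid (a point): Plain green wedge without a pin, 59 mm long, 23 mm wide, 22 mm high at one end falling to 10 mm at the other, 0.03 kg. This point: middle of its length and width, 11 mm above its base. x runs along its length towards the low end, y across its width. Take it across its width, a little (6 mm) towards the high end.
- board_two: Fixed light plywood kit board on feet, 195 mm along y by 98 mm along x, top 24 mm above the bench; origin: centre of its underside, on the bench, z up. Wells 7 mm deep, dark floors at z = 17 mm, on the line x = 0: round, 78 mm across, at y = -49.5 mm (larger dome); oblong, 92 mm along y by 36 mm along x at y = +42.5 mm (step gauge, laid along y).
- board_three: Fixed light plywood kit board on feet, 223 mm along y by 98 mm along x, top 24 mm above the bench; origin: centre of its underside, on the bench, z up. Wells 7 mm deep, dark floors at z = 17 mm, on the line x = 0: round, 70 mm across, at y = -67.5 mm (smaller dome); round, 50 mm across, at y = -0.5 mm (cone); oblong, 71 mm along y by 36 mm along x at y = +67 mm (plain wedge, laid along y).
- pin_wedge_mid (a point): Bystander, to be left alone: larger green wedge with a thin white pin standing up from it (48 mm high with the pin), 75 mm long, 25 mm wide. This point: middle of the wedge, 14 mm above its base; x along its length towards the low end.
- cap_mid (a point): Bystander, to be left alone: round orange end cap, 42 mm across, 36 mm high. This point: its centre, half-way up.

How it is judged (in metres and radians):
At the end, for the whole second after the job is handed in: Each of the five things rests in its own well: within 12 mm of the well's centre along either board axis, at most 3.5 mm above its floor, tilted under 0.12 rad, slower than 0.02 m/s; the pinned wedge and the orange cap are within 20 mm of where they stood (x of large_dome_mid in the frame of board_two between -0.012 and 0.012 m and y of large_dome_mid in the frame of board_two between -0.0615 and -0.0375 m and z of large_dome_mid in the frame of board_two below 0.0455 m and angle between each of large_dome_mid, gauge_mid, small_dome_mid, cone_mid, wedge_mid's own z axis and vertical below 0.12 rad and linear speed of each of large_dome, gauge, small_dome, cone, wedge below 0.02 m/s and x of gauge_mid in the frame of board_two between -0.012 and 0.012 m and y of gauge_mid in the frame of board_two between 0.0305 and 0.0545 m and z of gauge_mid in the frame of board_two below 0.0375 m and x of small_dome_mid in the frame of board_three between -0.012 and 0.012 m and y of small_dome_mid in the frame of board_three between -0.0795 and -0.0555 m and z of small_dome_mid in the frame of board_three below 0.0425 m and x of cone_mid in the frame of board_three between -0.012 and 0.012 m and y of cone_mid in the frame of board_three between -0.0125 and 0.0115 m and z of cone_mid in the frame of board_three below 0.0415 m and x of wedge_mid in the frame of board_three between -0.012 and 0.012 m and y of wedge_mid in the frame of board_three between 0.055 and 0.079 m and z of wedge_mid in the frame of board_three below 0.0315 m and distance of each of pin_wedge_mid, cap_mid from where it was at the start of the episode below 0.02 m); the robot touches nothing.
It fails at once if one of the five things is dropped (falls free of the fingers faster than 0.8 m/s) ((linear speed of large_dome above 0.8 m/s and contact force between large_dome and the fingers below 0.05 N) or (linear speed of gauge above 0.8 m/s and contact force between gauge and the fingers below 0.05 N) or (linear speed of small_dome above 0.8 m/s and contact force between small_dome and the fingers below 0.05 N) or (linear speed of cone above 0.8 m/s and contact force between cone and the fingers below 0.05 N) or (linear speed of wedge above 0.8 m/s and contact force between wedge and the fingers below 0.05 N)).
It fails at once if the pinned wedge or the orange cap is shifted by more than 30 mm (distance of any of pin_wedge_mid, cap_mid from where it was at the start of the episode above 0.03 m).
It also fails if it takes over 125 s, if anything falls off the work surface, if the arm or the gripper's body presses on something with over 40 N, if the wrist force passes 120 N, or if a joint passes its speed limit or range.

## Working session

There is one attempt and no reset: what is moved stays moved. The work goes in short steps, Python scripts to look and compute and a tool call to move; the robot and the scene stay as the last step left them, time stands still between calls to the robot, and variables do not carry over. Pictures are saved under pics/ and viewed, at most 14 in all, crops included, and the job is handed in when it is done.

Besides the shell and the picture viewer there is one more tool, called after "Emit:" by a JSON object that holds its "fn" and its "kwargs". move_arm: Moves the arm, as the interface text tells. Its arguments: {"type":"object","properties":{"commands":{"type":"array","items":{"type":"array"}}},"required":["commands"]}

```bash
mkdir -p pics
python3 - <<'E'
from cell import env, read_camera, search_frame, cut_out
import cv2,numpy as np
for n in("top","side"):
    p=read_camera(n); cv2.imwrite(f"pics/{n}0.png",cv2.resize(p["image"][:,:,::-1],(800,600)))
    R=cv2.Rodrigues(np.array(p["rvec"],float))[0]; print(n,p["fx"],p["cx"],p["cy"],(-R.T@np.ravel(p["tvec"])).round(),R.round(2).tolist())
    for o in "large_dome_mid small_dome_mid gauge_mid cone_mid wedge_mid board_two board_three pin_wedge_mid cap_mid".split():
        print(o,[(np.round(d["at"],1).tolist(),round(d["confidence"],2),int(d["region"].sum())) for d in cut_out(o,p)[:3]])
print(env.state())
E
```

```text
top 491.0711739048114 254.53952864907242 191.65108861455047 [ 422. -123. 1101.] [[-0.01, -1.0, 0.01], [-1.0, 0.0, -0.08], [0.08, -0.01, -1.0]]
large_dome_mid [([155.3, 234.5], 0.92, 737), ([193.9, 233.7], 0.44, 245)]
small_dome_mid [([253.1, 177.2], 0.62, 507)]
gauge_mid [([269.0, 231.8], 0.84, 379), ([233.3, 227.5], 0.51, 397)]
cone_mid [([194.3, 236.4], 0.59, 230)]
wedge_mid [([174.4, 177.2], 0.62, 251), ([214.3, 181.2], 0.52, 285)]
board_two [([341.2, 164.9], 0.86, 3860)]
board_three [([344.7, 226.5], 0.63, 4612)]
pin_wedge_mid [([230.9, 228.6], 0.85, 332)]
cap_mid [([172.9, 179.9], 0.66, 229), ([343.0, 228.1], 0.49, 4516)]
side 393.5228601026466 250.03823728302706 187.93251377109368 [ 374. -604.  810.] [[0.97, -0.26, -0.01], [-0.22, -0.81, -0.54], [0.13, 0.53, -0.84]]
large_dome_mid [([203.1, 134.4], 0.61, 523)]
small_dome_mid [([274.7, 193.1], 0.62, 522), ([205.7, 135.3], 0.21, 547)]
gauge_mid [([229.0, 215.5], 0.9, 375)]
cone_mid [([213.1, 158.8], 0.67, 210)]
wedge_mid [([259.2, 165.1], 0.5, 224)]
board_two [([316.1, 268.6], 0.84, 4377)]
board_three [([254.3, 288.6], 0.66, 5106), ([213.3, 160.2], 0.19, 203)]
pin_wedge_mid [([220.9, 184.5], 0.65, 309)]
cap_mid [([256.7, 138.1], 0.48, 292)]
{'t': 1.0, 'joints': array([-1.38059492e+00,  4.90889391e-01,  1.55890297e+00,  2.75292472e-05,
        1.09170672e+00, -1.05598063e-01]), 'qvel': array([-0.00089623,  0.00094469,  0.00010372,  0.00113785,  0.00189496,
       -0.00054089]), 'tau': array([ 5.34379342e-04, -6.12474775e+01, -2.58429551e+01,  6.92086690e-02,
        4.46097495e-02,  6.74915987e-05]), 'eef_pos': array([ 182.21457551, -597.84482491,  404.76651096]), 'tcp_rot': array([ 3.14149703e+00, -1.44328832e-05,  2.95786780e-01]), 'ft_force': array([ 1.68116961, -0.07959947, -0.39940528]), 'moment': array([ 0.02202566,  0.00614404, -0.01139264]), 'grip_force': 0.0, 'opening': 0.9960650592472879}
```

View pics/top0.png

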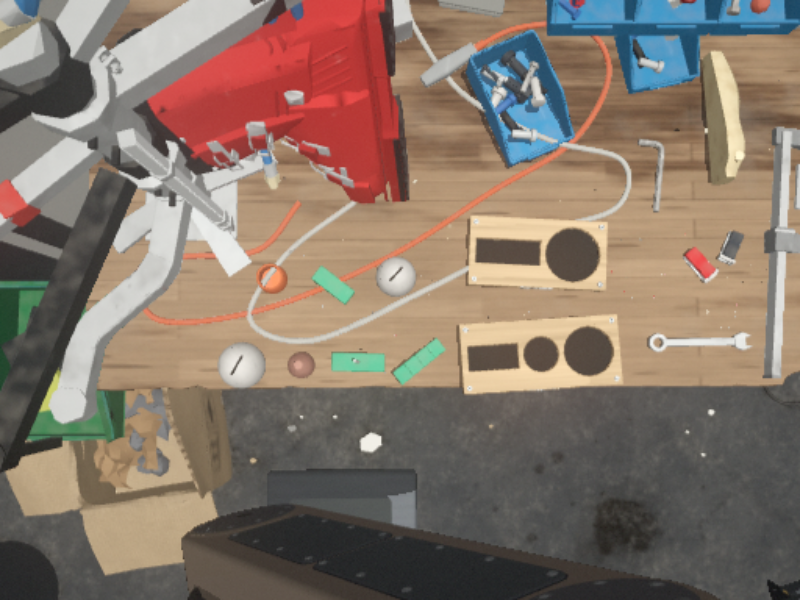

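View pics/side0.png

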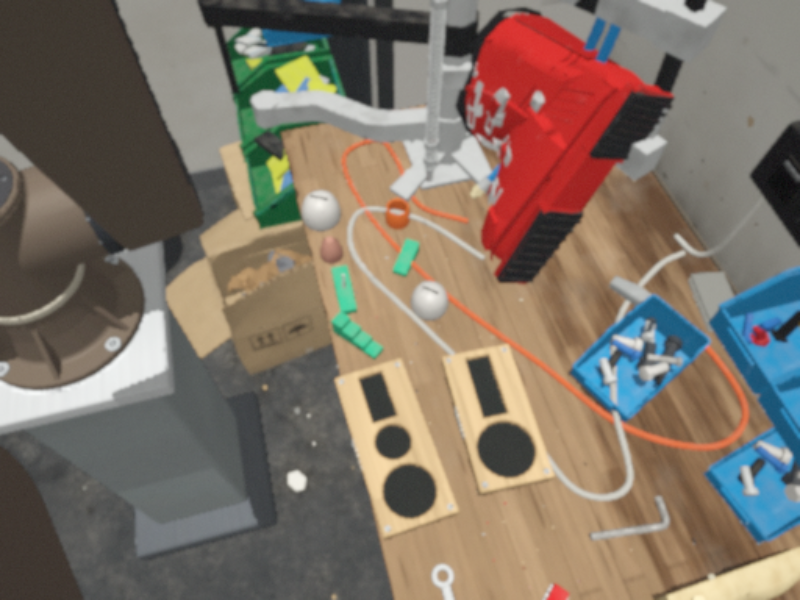

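```bash
cat > h.py <<'E'
from cell import env, read_camera, search_frame, cut_out
import cv2,numpy as np
from scipy.optimize import minimize
def proj(p,X):
    return cv2.projectPoints(np.asarray(X,float),np.array(p["rvec"],float),np.array(p["tvec"],float),np.array([[p["fx"],0,p["cx"]],[0,p["fy"],p["cy"]],[0,0,1.]]),None)[0].reshape(-1,2)
def ray(p,uv,z):
    R=cv2.Rodrigues(np.array(p["rvec"],float))[0];C=-R.T@np.ravel(p["tvec"])
    d=R.T@np.array([(uv[0]-p["cx"])/p["fx"],(uv[1]-p["cy"])/p["fy"],1]);return (C+d*(z-C[2])/d[2])[:2]
t=np.linspace(0,2*np.pi,40,endpoint=False)
ring=lambda r,z,c=(0,0):np.c_[c[0]+r*np.cos(t),c[1]+r*np.sin(t),0*t+z]
def box(x0,x1,w,z0,za,zb): return np.array([[x,s*w/2,z] for s in(-1,1) for x,z in((x0,z0),(x1,z0),(x0,za),(x1,zb))],float)
def dome(R,h): return [np.vstack([ring(R,0),ring(R*.97,h/2)]+[ring(R*.97*np.cos(a),h/2+h/2*np.sin(a)) for a in(.3,.6,.9,1.2,1.5)])]
M=dict(large_dome=dome(33,50),small_dome=dome(28.5,44),cone=[np.vstack([ring(19,0),ring(19,12),ring(14,30),ring(6,42)])],
 gauge=[box(-40+20*i,-20+20*i,22,0,h,h) for i,h in enumerate((34,26,18,10))],wedge=[box(-29.5,29.5,23,0,22,10)])
S=4
def hullmask(p,P,x,z0=0):
    c,s=np.cos(x[2]),np.sin(x[2]);m=np.zeros((384*S,512*S),np.uint8)
    for Q in P:
        W=np.c_[x[0]+c*Q[:,0]-s*Q[:,1],x[1]+s*Q[:,0]+c*Q[:,1],Q[:,2]+z0]
        h=cv2.convexHull(((proj(p,W)+.5)*S*16).astype(np.int32));cv2.fillConvexPoly(m,h,1,shift=4)
    return m
def obs(m): return cv2.GaussianBlur(m.astype(np.float32),(0,0),1.5)
def ren(m): return cv2.GaussianBlur(cv2.resize(m.astype(np.float32),(512,384),interpolation=cv2.INTER_AREA),(0,0),1.5)
def fit(f,pms,x0,yaw=True):
    O=[obs(m) for _,m in pms]
    c=lambda v:sum(((ren(f(p,[v[0],v[1],v[2]/30 if yaw else x0[2]]))-o)**2).sum() for (p,_),o in zip(pms,O))
    s=np.array([x0[0],x0[1],x0[2]*30]);sim=np.vstack([s,s+[6,0,0],s+[0,6,0],s+[0,0,6]])
    r=minimize(c,s,method="Nelder-Mead",options=dict(initial_simplex=sim,xatol=.1,fatol=.02,maxfev=150));v=r.x
    return np.array([v[0],v[1],v[2]/30]),r.fun
def oblong(l,w,cy,z):return np.array([[a*w/2,cy+b*l/2,z] for a in(-1,1) for b in(-1,1)],float)
W=dict(board_two=[lambda z:ring(39,z,(0,-49.5)),lambda z:oblong(92,36,42.5,z)],board_three=[lambda z:ring(35,z,(0,-67.5)),lambda z:ring(25,z,(0,-.5)),lambda z:oblong(71,36,67,z)])
def wells(b): return lambda p,x: hullmask(p,[g(24) for g in W[b]],x)&hullmask(p,[g(17) for g in W[b]],x)
def mod(o): return lambda p,x: hullmask(p,M[o],x)
def comp(m,at):
    n,l,s,c=cv2.connectedComponentsWithStats(m.astype(np.uint8));k=[i for i in range(1,n) if s[i,4]>60]
    return l==min(k,key=lambda i:np.hypot(*(c[i]-at)))
def green(p):
    h=cv2.cvtColor(p["image"],cv2.COLOR_RGB2HSV);return (h[...,0]>60)&(h[...,0]<90)&(h[...,1]>90)
E
cat > m.py <<'E'
from h import *
T,Sd=read_camera("top"),read_camera("side")
at=dict(large_dome=((155,234),(205,134)),small_dome=((253,177),(275,193)),cone=((194,235),(212,159)),gauge=((269,232),(229,215)),wedge=((214,181),(259,165)))
reg={}
for o,(a,b) in at.items():
    ms=[]
    for p,u in((T,a),(Sd,b)):
        if o in("gauge","wedge"): ms.append(comp(green(p),u))
        else:
            d=min(cut_out(o+"_mid",p),key=lambda d:np.hypot(*(np.array(d["at"])-u)));ms.append(comp(d["region"],u))
    z={"large_dome":25,"small_dome":22,"cone":20,"gauge":12,"wedge":8}[o]
    ctr=lambda m:np.argwhere(m).mean(0)[::-1]
    x0=ray(T,ctr(ms[0]),z)
    print(o,"rays",x0.round(1),ray(Sd,ctr(ms[1]),z).round(1),[int(m.sum()) for m in ms])
    if o in M and o in("gauge","wedge"):
        for y0 in (np.arange(4)*np.pi/2+(.6 if o=="gauge" else -.6)):
            x,f=fit(mod(o),[(T,ms[0]),(Sd,ms[1])],[*x0,y0]);print("  both",x.round(2),round(f,1))
    else:
        for nm,q in(("top",[(T,ms[0])]),("side",[(Sd,ms[1])])):
            x,f=fit(mod(o),q,[*x0,0],False);print("  ",nm,x.round(2),round(f,1))
for b,u in(("board_two",(343,162)),("board_three",(345,227))):
    for nm,p in(("top",T),("side",Sd)):
        d=cut_out(b,p)[0];r=cv2.morphologyEx(d["region"].astype(np.uint8),cv2.MORPH_CLOSE,np.ones((25,25)))
        dark=(p["image"].max(2)<75)&(r>0);x0=ray(p,d["at"],20)
        rr=[fit(wells(b),[(p,dark)],[*x0,y]) for y in(0.05,-.1)];x,f=min(rr,key=lambda a:a[1]);print(b,nm,int(dark.sum()),x.round(3),round(f,1))
for nm,p,c in(("top",T,(140,160,300,265)),("side",Sd,(190,115,300,245))):
    cv2.imwrite(f"pics/{nm}1.png",cv2.resize(p["image"][c[1]:c[3],c[0]:c[2],::-1],None,fx=4.5,fy=4.5,interpolation=cv2.INTER_CUBIC))
E
python3 m.py
```

```text
large_dome rays [422.8  86.7] [425.5  81.2] [753, 533]
   top [422.98  89.52  -0.  ] 1.0
   side [ 4.2615e+02  9.0240e+01 -9.0000e-02] 3.2
small_dome rays [ 547.4 -128.5] [ 549.3 -134.4] [523, 487]
   top [ 5.4916e+02 -1.2839e+02  1.3000e-01] 0.5
   side [ 551.34 -127.95    0.  ] 2.1
cone rays [424.    3.7] [424.9   1. ] [201, 190]
   top [ 4.2421e+02  5.0400e+00 -3.0000e-02] 8.0
   side [ 4.2514e+02  8.0300e+00 -9.0000e-02] 3.5
gauge rays [ 427.5 -160.5] [ 427.6 -124.3] [326, 638]
  both [ 427.11 -158.25    2.17] 259.4
  both [ 426.87 -157.92    2.17] 259.5
  both [ 428.7  -160.32    5.34] 213.5
  both [ 429.19 -160.29    5.34] 214.0
wedge rays [537.  -38.9] [539.2 -37.8] [269, 200]
  both [538.47 -37.58   0.94] 11.7
  both [538.61 -37.5    0.94] 11.7
  both [536.95 -39.48   4.05] 13.0
  both [537.29 -38.87   4.06] 12.6
board_two top 2 [1162.19  -759.566   -6.217] 0.1
board_two side 1317 [ 5.81873e+02 -3.30711e+02 -4.90000e-02] 111.8
board_three top 1 [ 695.087 -778.518   11.206] 0.0
board_three side 1444 [ 4.38320e+02 -3.31796e+02  6.20000e-02] 135.3
```

View pics/side1.png

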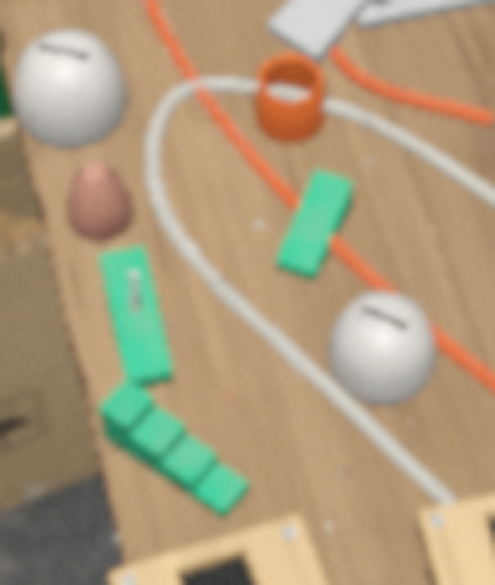

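View pics/top1.png

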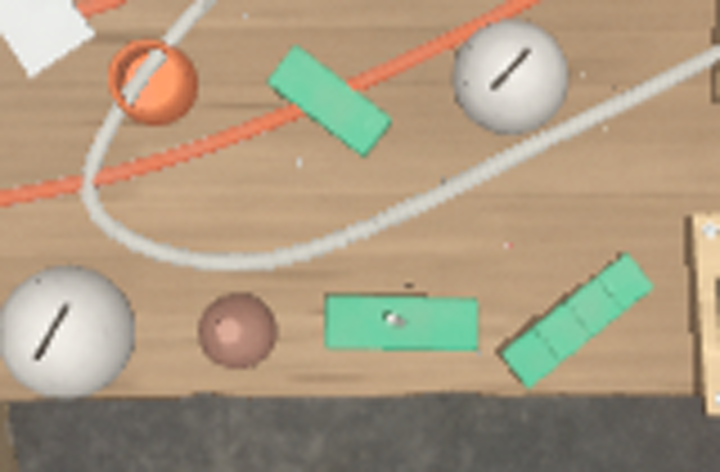

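```bash
cat > m2.py <<'E'
from h import *
T,Sd=read_camera("top"),read_camera("side")
a=comp(green(T),(269,232));b=cut_out("gauge_mid",Sd)[0]["region"]
for q in([(T,a)],[(Sd,b)],[(T,a),(Sd,b)]):
    x,f=fit(mod("gauge"),q,[428,-160,-.94]);print("gauge",x.round(2),round(f,1))
a=comp(green(T),(214,181));b=comp(green(Sd),(259,165))
for y in(.94,.94+np.pi):
  for q in([(T,a)],[(Sd,b)]):
    x,f=fit(mod("wedge"),q,[538,-38,y]);print("wedge",x.round(2),round(f,1))
for b,x0 in(("board_two",(582,-330,-.04)),("board_three",(438,-331,.06))):
    for nm,p in(("top",T),("side",Sd)):
        corners=np.array([[x0[0]+i*46,x0[1]+j*(88 if b=="board_two" else 102),20.] for i,j in((1,1),(1,-1),(-1,-1),(-1,1))])
        r=np.zeros((384,512),np.uint8);cv2.fillConvexPoly(r,proj(p,corners).astype(np.int32),1)
        g=p["image"].mean(2);v=g[r>0];th=cv2.threshold(v.astype(np.uint8).reshape(-1,1),0,255,cv2.THRESH_OTSU)[0]
        x,f=fit(wells(b),[(p,(g<th)&(r>0))],x0);print(b,nm,th,x.round(3),round(f,1))
for nm,p,c in(("side",Sd,(245,145,275,180)),):
    cv2.imwrite(f"pics/{nm}2.png",cv2.resize(p["image"][c[1]:c[3],c[0]:c[2],::-1],None,fx=14,fy=14,interpolation=cv2.INTER_NEAREST))
E
python3 m2.py
```

```text
gauge [ 428.2  -160.7    -0.91] 4.4
gauge [ 430.96 -161.51   -0.88] 8.5
gauge [ 429.79 -161.26   -0.91] 18.1
wedge [537.14 -38.36   0.9 ] 2.2
wedge [540.48 -35.47   0.98] 4.5
wedge [536.84 -39.01   4.05] 3.0
wedge [538.15 -39.06   4.08] 9.1
board_two top 140.0 [ 5.80463e+02 -3.30934e+02 -5.30000e-02] 1.6
board_two side 129.0 [ 5.81893e+02 -3.30648e+02 -5.40000e-02] 5.7
board_three top 139.0 [ 4.36967e+02 -3.31553e+02  6.10000e-02] 3.0
board_three side 129.0 [ 4.38331e+02 -3.31733e+02  6.10000e-02] 9.8
```

View pics/side2.png

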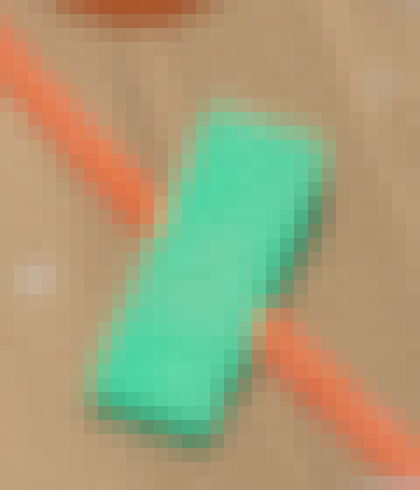

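Run:
```python
from h import *
T,Sd=read_camera("top"),read_camera("side")
def tri(a,b):
    a=np.array(a)/1.5625;b=np.array(b)/1.5625
    K=lambda p:np.array([[p["fx"],0,p["cx"]],[0,p["fy"],p["cy"]],[0,0,1.]])@np.c_[cv2.Rodrigues(np.array(p["rvec"],float))[0],np.ravel(p["tvec"])]
    X=cv2.triangulatePoints(K(T),K(Sd),a.astype(float),b.astype(float));return (X[:3]/X[3]).ravel().round()
print("knob",tri((70,402),(268,108)))
print("red toe low",tri((375,200),(500,280)),tri((405,198),(535,280)))
print("red left end",tri((330,180),(487,240)))
print("stand foot near",tri((237,268),(398,190)))
```

```text
knob [376. 307.  66.]
red toe low [ 672. -101.  -23.] [ 676. -150.   43.]
red left end [688. -33.  -2.]
stand foot near [561.  96.  19.]
```

Emit:
{"fn": "move_arm", "kwargs": {"commands": [[[0.59, 0.93, -0.2], 0.4, 1], [[0.59, 0.93, -0.2], 0.4, 1], [[0.59, 0.93, -0.2], 0.4, 1], [[0.59, 0.93, -0.2], 0.4, 1], [[0.59, 0.93, -0.2], 0.4, 1], [[0.59, 0.93, -0.2], 0.4, 1], [[0.59, 0.93, -0.2], 0.4, 1], [[0.59, 0.93, -0.2], 0.4, 1], [[0.59, 0.93, -0.2], 0.4, 0.5], [[0.59, 0.93, -0.2], 0.4, 0.2], [[0.59, 0.93, -0.2], 0.4, 0.2], [[0.59, 0.93, -0.2], 0.4, 0.2], [[0.59, 0.93, -0.2], 0.4, 0.2], [[0.59, 0.93, -0.2], 0.4, 0.2], [[0.59, 0.93, -0.2], 0.4, 0.2], [[0.59, 0.93, -0.2], 0.4, 0.2], [[0.59, 0.93, -0.2], 0.4, 0.2], [[0.59, 0.93, -0.2], 0.4, 0.2], [[0.59, 0.93, -0.2], 0.4, 0.2], [[0, 0, 0], 0, 0.2]]}}

```text
t: 3.52
eef_pos: [520.4, -64.1, 289.9]
tcp_rot: [-3.142, -0.0, 0.909]
ft_force: [-1.9, 1.2, -1.0]
opening: 0.603
grip_force: 0.0
```

Emit:
{"fn": "move_arm", "kwargs": {"commands": [[[0.3, 0.43, -0.5], 0.2, 0.2], [[0.29, 0.42, -0.5], 0.2, 0.2], [[0, 0, -0.5], 0, 0.2], [[0, 0, -0.5], 0, 0.2], [[0, 0, 0], 0, 0.2], [[0, 0, 0], 0, 0.2]]}}

```text
t: 4.02
eef_pos: [536.2, -42.5, 230.6]
tcp_rot: [-3.141, 0.001, 0.936]
ft_force: [-0.3, 0.7, 0.5]
opening: 0.595
grip_force: 0.0
```

Emit:
{"fn": "move_arm", "kwargs": {"commands": [[[0.06, 0.13, -0.4], 0.05, 0.2], [[0, 0, -0.4], 0, 0.2], [[0, 0, -0.29], 0, 0.2], [[0, 0, 0], 0, 0.2], [[0, 0, 0], 0, -1], [[0, 0, 0], 0, -1], [[0, 0, 0], 0, -1], [[0, 0, 0], 0, -1], [[0, 0, 0], 0, -1], [[0, 0, 0], 0, -1], [[0, 0, 0], 0, -1], [[0, 0, 0], 0, -1]]}}

```text
t: 5.02
eef_pos: [538.1, -38.4, 198.4]
tcp_rot: [3.141, -0.0, 0.94]
ft_force: [-1.2, 0.7, 4.8]
opening: 0.249
grip_force: 29.9
```

Emit:
{"fn": "move_arm", "kwargs": {"commands": [[[0, 0, 0.4], 0, -1], [[0, 0, 0.8], 0, -1], [[0, 0, 0.8], 0, -1], [[-0.2, -0.4, 0.2], 0.5, -1], [[-0.35, -0.76, 0], 0.8, -1], [[-0.35, -0.76, 0], 0.9, -1], [[-0.35, -0.76, 0], 0.9, -1], [[-0.35, -0.76, 0], 0.9, -1], [[-0.35, -0.76, 0], 0.9, -1], [[-0.35, -0.76, 0], 0.9, -1], [[-0.35, -0.76, 0], 0.9, -1], [[-0.35, -0.76, 0], 0.9, -1], [[-0.35, -0.76, 0], 0.9, -1], [[-0.2, -0.4, 0], 0.15, -1], [[0, 0, 0], 0, -1], [[0, 0, 0], 0, -1]]}}

```text
t: 6.35
eef_pos: [431.2, -267.9, 264.0]
tcp_rot: [-3.142, -0.0, 1.63]
ft_force: [0.4, 0.9, -0.2]
opening: 0.243
grip_force: 29.9
```

Emit:
{"fn": "move_arm", "kwargs": {"commands": [[[0.07, 0.1, -0.4], 0, -1], [[0, 0, -0.4], 0, -1], [[0, 0, -0.4], 0, -1], [[0, 0, -0.2], 0, -1], [[0, 0, -0.1], 0, -1], [[0, 0, -0.08], 0, -1], [[0, 0, 0], 0, -1], [[0, 0, 0], 0, -1]]}}

```text
t: 7.02
eef_pos: [433.8, -264.4, 217.0]
tcp_rot: [3.141, 0.0, 1.632]
ft_force: [-0.2, -0.5, -0.3]
opening: 0.246
grip_force: 29.9
```

Emit:
{"fn": "move_arm", "kwargs": {"commands": [[[0, 0, -0.05], 0, -1], [[0, 0, -0.03], 0, -1], [[0, 0, 0], 0, -1], [[0, 0, 0], 0, -0.3], [[0, 0, 0], 0, 0], [[0, 0, 0], 0, 0.1], [[0, 0, 0], 0, 0.1], [[0, 0, 0.3], 0, 0.1], [[0, 0, 0.8], 0, 0.5], [[0, 0, 0.8], 0, 1], [[0, 0, 0.5], 0, 1], [[0, 0, 0], 0, 1]]}}

```text
t: 8.02
eef_pos: [433.8, -264.7, 289.4]
tcp_rot: [3.138, 0.003, 1.632]
ft_force: [-0.1, 0.2, 0.2]
opening: 0.777
grip_force: 0.0
```

Emit:
{"fn": "move_arm", "kwargs": {"commands": [[[0.25, 0.3, 0], 0, 1], [[0.5, 0.6, 0], 0, 1], [[0.5, 0.6, 0], 0, 1], [[0.5, 0.6, 0], 0, 1], [[0.5, 0.6, 0], 0, 1], [[0.5, 0.6, 0], 0, 1], [[0.5, 0.6, 0], 0, 1], [[0.4, 0.5, 0], 0, 1], [[0.22, 0.16, -0.3], 0, 1], [[0, 0, -0.6], 0, 1], [[0, 0, -0.5], 0, 1], [[0, 0, 0], 0, 1], [[0, 0, 0], 0, 1]]}}

```text
t: 9.1
eef_pos: [549.5, -127.7, 242.9]
tcp_rot: [-3.139, -0.001, 1.632]
ft_force: [-0.8, 0.2, -0.1]
opening: 0.996
grip_force: 0.0
```

```bash
cat > chk.py <<'E'
import sys
from h import *
n,thing,x,y,yaw,z0=sys.argv[1:7];T=read_camera("top")
d=[q for q in cut_out(thing+"_mid",T)]
uv=proj(T,[[float(x),float(y),float(z0)+10]])[0]
d=min(d,key=lambda q:np.hypot(*(np.array(q["at"])-uv)))
m=comp(green(T),d["at"]) if thing in("wedge","gauge") else d["region"]
f=lambda p,v:hullmask(p,M[thing],v,float(z0))
r=fit(f,[(T,m)],[float(x),float(y),float(yaw)],thing in("wedge","gauge"));print(thing,r[0].round(2),round(r[1],1),int(m.sum()),d["confidence"])
cv2.imwrite(f"pics/{n}.png",cv2.resize(T["image"][130:280,140:420,::-1],None,fx=2.8,fy=2.8,interpolation=cv2.INTER_CUBIC))
E
python3 chk.py a1 wedge 433.5 -264.7 1.63 17; python3 chk.py a2 wedge 433.5 -264.7 -1.51 17
```

```text
wedge [ 432.79 -264.48    1.63] 12.8 261 0.61
wedge [ 432.77 -265.62   -1.52] 11.0 260 0.7
```

View pics/a1.png

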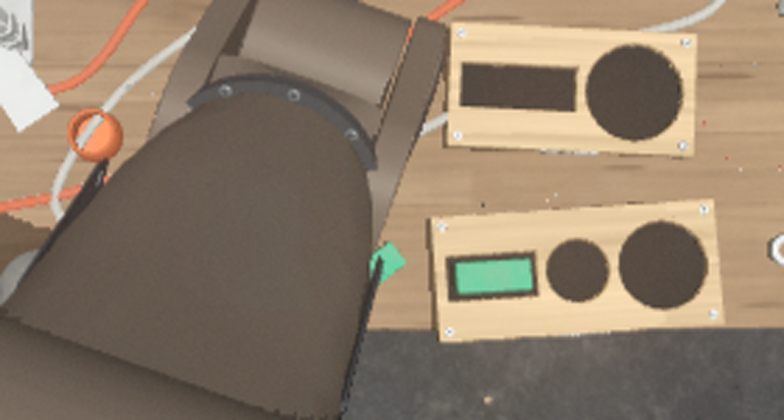

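Emit:
{"fn": "move_arm", "kwargs": {"commands": [[[0, 0, -0.4], 0, 1], [[0, 0, -0.4], 0, 1], [[0, 0, -0.4], 0, 1], [[0, 0, -0.22], 0, 1], [[0, 0, 0], 0, 1], [[0, 0, 0], 0, 0.5], [[0, 0, 0], 0, 0], [[0, 0, 0], 0, -1], [[0, 0, 0], 0, -1], [[0, 0, 0], 0, -1], [[0, 0, 0], 0, -1], [[0, 0, 0], 0, -1], [[0, 0, 0], 0, -1], [[0, 0, 0], 0, -1], [[0, 0, 0], 0, -1]]}}

```text
t: 10.55
eef_pos: [549.8, -127.7, 201.8]
tcp_rot: [3.141, 0.0, 1.632]
ft_force: [0.5, 0.5, -0.2]
opening: 0.56
grip_force: 29.2
```

Emit:
{"fn": "move_arm", "kwargs": {"commands": [[[0, 0, 0.2], 0, -1], [[0, 0, 0.5], 0, -1], [[0, 0, 0.7], 0, -1], [[0, 0, 0.6], 0, -1], [[0, 0, 0.2], 0, -1], [[0, 0, 0], 0, -1]]}}

```text
t: 11.05
eef_pos: [549.7, -127.7, 268.9]
tcp_rot: [3.14, 0.001, 1.632]
ft_force: [0.7, 0.1, -3.7]
opening: 0.561
grip_force: 29.0
```

Emit:
{"fn": "move_arm", "kwargs": {"commands": [[[-0.15, -0.35, 0], 0, -1], [[-0.28, -0.7, 0], 0, -1], [[-0.28, -0.7, 0], 0, -1], [[-0.28, -0.7, 0], 0, -1], [[-0.28, -0.7, 0], 0, -1], [[-0.28, -0.7, 0], 0, -1], [[-0.28, -0.7, 0], 0, -1], [[-0.28, -0.7, 0], 0, -1], [[-0.28, -0.7, 0], 0, -1], [[-0.28, -0.7, 0], 0, -1], [[-0.28, -0.7, 0], 0, -1], [[-0.28, -0.7, 0], 0, -1], [[-0.28, -0.7, 0], 0, -1], [[-0.1, -0.3, 0], 0, -1], [[0, 0, 0], 0, -1], [[0, 0, -0.5], 0, -1], [[0, 0, -0.3], 0, -1], [[0, 0, 0], 0, -1]]}}

```text
t: 12.55
eef_pos: [441.2, -398.2, 241.3]
tcp_rot: [-3.139, -0.003, 1.632]
ft_force: [0.1, 1.2, -3.4]
opening: 0.563
grip_force: 28.9
```

Emit:
{"fn": "move_arm", "kwargs": {"commands": [[[0, 0, -0.3], 0, -1], [[0, 0, -0.2], 0, -1], [[0, 0, -0.1], 0, -1], [[0, 0, -0.07], 0, -1], [[0, 0, 0], 0, -1], [[0, 0, 0], 0, -1]]}}

```text
t: 13.05
eef_pos: [441.5, -399.3, 223.7]
tcp_rot: [3.141, 0.0, 1.632]
ft_force: [-0.5, 0.2, -2.9]
opening: 0.561
grip_force: 29.0
```

Emit:
{"fn": "move_arm", "kwargs": {"commands": [[[0, 0, -0.08], 0, -1], [[0, 0, -0.05], 0, -1], [[0, 0, -0.03], 0, -1], [[0, 0, 0], 0, -1], [[0, 0, 0], 0, -1]]}}

```text
t: 13.47
eef_pos: [441.4, -399.2, 218.8]
tcp_rot: [3.141, 0.0, 1.632]
ft_force: [-0.2, 0.3, -3.0]
opening: 0.558
grip_force: 29.0
```

Emit:
{"fn": "move_arm", "kwargs": {"commands": [[[0, 0, -0.04], 0, -1], [[0, 0, -0.03], 0, -1], [[0, 0, 0], 0, -1], [[0, 0, 0], 0, -1]]}}

```text
t: 13.8
eef_pos: [441.3, -399.2, 218.6]
tcp_rot: [3.141, 0.001, 1.632]
ft_force: [-6.3, 3.9, 19.4]
opening: 0.559
grip_force: 30.6
```

Seated (contact force up). Release and rise, then over to the cone.

Emit:
{"fn": "move_arm", "kwargs": {"commands": [[[0, 0, 0.04], 0, -1], [[0, 0, 0], 0, -1], [[0, 0, 0], 0, 0.3], [[0, 0, 0], 0, 0.5], [[0, 0, 0], 0, 1], [[0, 0, 0], 0, 1], [[0, 0, 0], 0, 1], [[0, 0, 0.3], 0, 1], [[0, 0, 0.7], 0, 1], [[0, 0, 0.8], 0, 1], [[0, 0, 0.5], 0, 1], [[0, 0, 0], 0, 1], [[0, 0, 0], 0, 1]]}}

```text
t: 14.88
eef_pos: [441.4, -399.2, 287.8]
tcp_rot: [3.14, 0.001, 1.632]
ft_force: [0.3, 0.6, -0.1]
opening: 0.998
grip_force: 0.0
```

Emit:
{"fn": "move_arm", "kwargs": {"commands": [[[-0.03, 0.56, 0], 0, 1], [[-0.03, 0.72, 0], 0, 1], [[-0.03, 0.72, 0], 0, 1], [[-0.03, 0.72, 0], 0, 1], [[-0.03, 0.72, 0], 0, 1], [[-0.03, 0.72, 0], 0, 1], [[-0.03, 0.72, 0], 0, 1], [[-0.03, 0.72, 0], 0, 1], [[-0.03, 0.72, 0], 0, 1], [[-0.03, 0.72, 0], 0, 1], [[-0.03, 0.72, 0], 0, 1], [[-0.03, 0.72, 0], 0, 1], [[-0.03, 0.72, 0], 0, 1], [[-0.03, 0.72, 0], 0, 1], [[-0.03, 0.72, 0], 0, 1], [[-0.03, 0.72, 0], 0, 1], [[-0.03, 0.72, 0], 0, 1], [[-0.03, 0.72, 0], 0, 0.6], [[-0.01, 0.72, 0], 0, 0.3], [[0, 0, 0], 0, 0.3]]}}

```text
t: 16.55
eef_pos: [424.3, 8.7, 286.2]
tcp_rot: [-3.14, -0.001, 1.634]
ft_force: [0.2, -0.4, -0.1]
opening: 0.849
grip_force: 0.0
```

Emit:
{"fn": "move_arm", "kwargs": {"commands": [[[0, 0, -0.5], 0, 0.3], [[0, 0, -0.7], 0, 0.3], [[0, 0, -0.7], 0, 0.3], [[0, 0, -0.5], 0, 0.3], [[0, 0, -0.2], 0, 0.3], [[0, 0, 0], 0, 0.3], [[0, 0, 0], 0, 0.3]]}}

```text
t: 17.13
eef_pos: [424.9, 6.1, 208.8]
tcp_rot: [-3.141, -0.0, 1.632]
ft_force: [1.5, -0.4, -0.2]
opening: 0.65
grip_force: 0.0
```

Emit:
{"fn": "move_arm", "kwargs": {"commands": [[[0, 0, -0.25], 0, 0.3], [[0, 0, -0.1], 0, 0.3], [[0, 0, 0], 0, 0.3], [[0, 0, 0], 0, 0], [[0, 0, 0], 0, -1], [[0, 0, 0], 0, -1], [[0, 0, 0], 0, -1], [[0, 0, 0], 0, -1], [[0, 0, 0], 0, -1], [[0, 0, 0], 0, -1], [[0, 0, 0], 0, -1], [[0, 0, 0.1], 0, -1], [[0, 0, 0.3], 0, -1], [[0, 0, 0.6], 0, -1], [[0, 0, 0.6], 0, -1], [[0, 0, 0.5], 0, -1], [[0, 0, 0], 0, -1], [[0, 0, 0], 0, -1]]}}

```text
t: 18.63
eef_pos: [424.8, 6.4, 262.2]
tcp_rot: [3.139, 0.0, 1.632]
ft_force: [0.4, 0.1, -0.2]
opening: 0.367
grip_force: 30.0
```

Run:
```python
from h import *
p=read_camera("side");u,v=proj(p,[[424,6,80]])[0].astype(int);print(u,v)
cv2.imwrite("pics/c1.png",cv2.resize(p["image"][max(0,v-50):v+50,u-60:u+60,::-1],None,fx=6,fy=6,interpolation=cv2.INTER_CUBIC))
```

```text
208 142
```

View pics/c1.png

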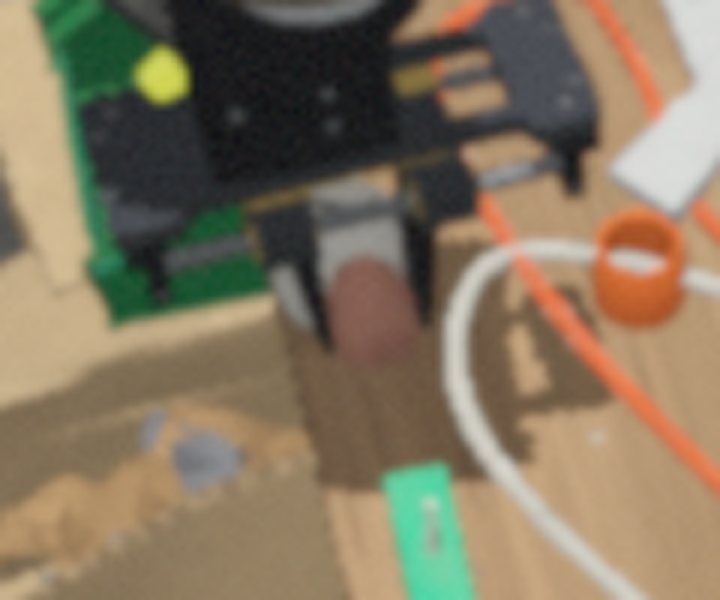

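Run:
```python
from h import *
p=read_camera("side");d=cut_out("cone_mid",p);print([(q["at"],q["confidence"],int(q["region"].sum())) for q in d])
m=d[0]["region"];Q=M["cone"][0]
def f(p,v,yc,ti):
    c,s=np.cos(ti),np.sin(ti);P=np.c_[Q[:,0],c*Q[:,1]-s*Q[:,2],s*Q[:,1]+c*Q[:,2]]
    return hullmask(p,[P],[v[0],yc,0],v[1])
O=obs(m)
for ti in(-.6,-.4,-.2,0,.2,.4,.6):
    r=minimize(lambda v:((ren(f(p,v,6.5+np.sin(ti)*12,ti))-O)**2).sum(),[425,60],method="Nelder-Mead",options=dict(initial_simplex=[[425,60],[430,60],[425,70]],xatol=.1,fatol=.05));print(ti,r.x.round(1),round(r.fun,1))
```

```text
[([211.4, 143.7], 0.52, 233)]
-0.6 [426.5  59.3] 4.1
-0.4 [426.1  61.1] 4.5
-0.2 [426.1  62. ] 3.2
0 [426.  64.] 1.4
0.2 [426.  66.] 1.3
0.4 [425.9  67. ] 4.3
0.6 [426.3  66.3] 6.8
```

Emit:
{"fn": "move_arm", "kwargs": {"commands": [[[0.02, -0.3, 0], 0, -1], [[0.02, -0.6, 0], 0, -1], [[0.03, -0.7, 0], 0, -1], [[0.03, -0.7, 0], 0, -1], [[0.03, -0.7, 0], 0, -1], [[0.03, -0.7, 0], 0, -1], [[0.03, -0.7, 0], 0, -1], [[0.03, -0.7, 0], 0, -1], [[0.03, -0.7, 0], 0, -1], [[0.03, -0.7, 0], 0, -1], [[0.03, -0.7, 0], 0, -1], [[0.03, -0.7, 0], 0, -1], [[0.03, -0.7, 0], 0, -1], [[0.03, -0.7, 0], 0, -1], [[0.02, -0.7, 0], 0, -1], [[0.01, -0.7, 0], 0, -1], [[0, -0.6, 0], 0, -1], [[0, -0.4, 0], 0, -1], [[0, -0.28, 0], 0, -1], [[0, 0, 0], 0, -1]]}}

```text
t: 20.45
eef_pos: [437.5, -354.4, 260.8]
tcp_rot: [-3.141, -0.0, 1.631]
ft_force: [-1.1, -0.1, -0.4]
opening: 0.368
grip_force: 30.0
```

Emit:
{"fn": "move_arm", "kwargs": {"commands": [[[0, 0, -0.3], 0, -1], [[0, 0, -0.5], 0, -1], [[0, 0, -0.3], 0, -1], [[0, 0, -0.15], 0, -1], [[0, 0, -0.1], 0, -1], [[0, 0, 0], 0, -1], [[0, 0, 0], 0, -1]]}}

```text
t: 21.03
eef_pos: [437.6, -351.9, 221.8]
tcp_rot: [-3.141, -0.001, 1.633]
ft_force: [-4.9, 6.5, 17.5]
opening: 0.363
grip_force: 30.3
```

Emit:
{"fn": "move_arm", "kwargs": {"commands": [[[0, 0, 0.2], 0, -1], [[0, 0, 0.5], 0, -1], [[0, 0, 0.4], 0, -1], [[0, 0.2, 0], 0, -1], [[0, 0.3, 0], 0, -1], [[0, 0.16, 0], 0, -1], [[0, 0, 0], 0, -1], [[0, 0, 0], 0, -1]]}}

```text
t: 21.7
eef_pos: [437.9, -332.7, 253.3]
tcp_rot: [-3.141, -0.001, 1.633]
ft_force: [0.4, 0.8, -0.5]
opening: 0.369
grip_force: 30.0
```

```bash
cat > cone.py <<'E'
from h import *
import sys
yc0=float(sys.argv[1]);z=float(sys.argv[2]);xx=float(sys.argv[3])
p=read_camera("side");d=cut_out("cone_mid",p);print([(q["at"],q["confidence"],int(q["region"].sum())) for q in d])
m=d[0]["region"];Q=M["cone"][0];O=obs(m)
def f(p,v,yc,ti):
    c,s=np.cos(ti),np.sin(ti);P=np.c_[Q[:,0],c*Q[:,1]-s*Q[:,2],s*Q[:,1]+c*Q[:,2]]
    return hullmask(p,[P],[v[0],yc,0],v[1])
for ti in(-.6,-.3,0,.3,.6):
    r=minimize(lambda v:((ren(f(p,v,yc0+np.sin(ti)*12,ti))-O)**2).sum(),[xx,z],method="Nelder-Mead",options=dict(initial_simplex=[[xx,z],[xx+5,z],[xx,z+8]],xatol=.1,fatol=.05));print(ti,r.x.round(1),round(r.fun,1))
u,v=proj(p,[[xx,yc0,z]])[0].astype(int)
cv2.imwrite(sys.argv[4],cv2.resize(p["image"][max(0,v-50):v+70,u-70:u+60,::-1],None,fx=5,fy=5,interpolation=cv2.INTER_CUBIC))
E
python3 cone.py -332 50 437 pics/c2.png
```

```text
[([253.2, 279.1], 0.55, 163)]
-0.6 [442.8  30.3] 119.1
-0.3 [442.7  34.2] 104.7
0 [443.1  35.7] 81.5
0.3 [443.4  30.4] 65.8
0.6 [443.4  28.3] 73.3
```

View pics/c2.png

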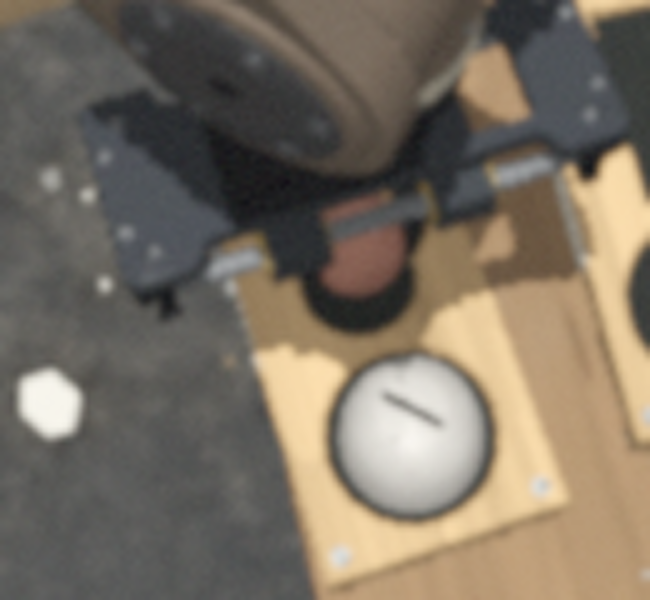

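Run:
```python
from h import *
p=read_camera("side");im=p["image"].astype(int);r,g,b=im[...,0],im[...,1],im[...,2]
u,v=proj(p,[[437.7,-332.5,70]])[0].astype(int)
h=cv2.cvtColor(p["image"],cv2.COLOR_RGB2HSV)
m=((r-g)>22)&((r-b)>20)&(np.abs(g-b)<22)&(r>70);w=np.zeros_like(m);w[v-30:v+30,u-25:u+25]=1;m&=w>0
m=comp(m,(u,v));a=np.argwhere(m);print(a.min(0),a.max(0),m.sum())
for row in range(a[:,0].min(),a[:,0].max()+1): 
    c=a[a[:,0]==row][:,1];print(row,c.min(),c.max(),end="; ")
Q=M["cone"][0];print()
for ti in(-.3,0,.3):
  for z in(50,55,60):
    c,s=np.cos(ti),np.sin(ti);P=np.c_[Q[:,0],c*Q[:,1]-s*(Q[:,2]-10),s*Q[:,1]+c*(Q[:,2]-10)+10]
    k=ren(hullmask(p,[P],[437.7,-332.5,0],z))>.5;a=np.argwhere(k);print(ti,z,a.min(0),a.max(0))
```

```text
[273 244] [285 260] 157
273 255 259; 274 252 260; 275 249 260; 276 247 260; 277 247 260; 278 247 260; 279 247 260; 280 246 259; 281 245 259; 282 244 258; 283 245 257; 284 246 256; 285 248 254; 
-0.3 50 [264 242] [286 260]
-0.3 55 [263 242] [285 260]
-0.3 60 [262 241] [284 260]
0 50 [266 242] [286 260]
0 55 [265 242] [285 260]
0 60 [264 241] [284 260]
0.3 50 [266 241] [285 260]
0.3 55 [265 241] [284 260]
0.3 60 [264 241] [283 260]
```

Emit:
{"fn": "move_arm", "kwargs": {"commands": [[[0, 0.02, -0.3], 0, -1], [[0, 0, -0.4], 0, -1], [[0, 0, -0.2], 0, -1], [[0, 0, -0.1], 0, -1], [[0, 0, -0.08], 0, -1], [[0, 0, 0], 0, -1], [[0, 0, 0], 0, -1]]}}

```text
t: 22.43
eef_pos: [437.9, -332.7, 221.5]
tcp_rot: [3.141, 0.0, 1.632]
ft_force: [1.1, -0.4, 0.4]
opening: 0.368
grip_force: 30.0
```

Emit:
{"fn": "move_arm", "kwargs": {"commands": [[[0, 0, -0.08], 0, -1], [[0, 0, -0.05], 0, -1], [[0, 0, 0], 0, -1], [[0, 0, 0], 0, -1]]}}

```text
t: 22.77
eef_pos: [437.8, -332.6, 217.6]
tcp_rot: [3.141, 0.0, 1.632]
ft_force: [0.1, -0.2, -0.6]
opening: 0.366
grip_force: 30.0
```

Emit:
{"fn": "move_arm", "kwargs": {"commands": [[[0, 0, -0.04], 0, -1], [[0, 0, -0.02], 0, -1], [[0, 0, 0], 0, -1], [[0, 0, 0], 0, -1]]}}

```text
t: 23.1
eef_pos: [437.9, -332.8, 215.9]
tcp_rot: [3.141, 0.0, 1.632]
ft_force: [-0.0, -0.7, 0.9]
opening: 0.366
grip_force: 30.0
```

Emit:
{"fn": "move_arm", "kwargs": {"commands": [[[0, 0, -0.03], 0, -1], [[0, 0, 0], 0, -1], [[0, 0, 0], 0, -1], [[0, 0, 0], 0, -1]]}}

```text
t: 23.43
eef_pos: [437.9, -332.9, 215.2]
tcp_rot: [3.141, 0.001, 1.632]
ft_force: [-0.7, -2.8, 6.2]
opening: 0.366
grip_force: 30.1
```

Emit:
{"fn": "move_arm", "kwargs": {"commands": [[[0, 0, 0], 0, -0.1], [[0, 0, 0], 0, 0.2], [[0, 0, 0], 0, 0.4], [[0, 0, 0], 0, 0.6], [[0, 0, 0], 0, 0.6], [[0, 0, 0.3], 0, 0.6], [[0, 0, 0.7], 0, 1], [[0, 0, 0.8], 0, 1], [[0, 0, 0.6], 0, 1], [[0, 0, 0], 0, 1], [[0, 0, 0], 0, 1]]}}

```text
t: 24.35
eef_pos: [437.8, -332.5, 287.9]
tcp_rot: [3.14, 0.002, 1.632]
ft_force: [-0.4, -0.1, 0.3]
opening: 0.991
grip_force: 0.0
```

Emit:
{"fn": "move_arm", "kwargs": {"commands": [[[-0.04, 0.45, 0], 0, 1], [[-0.02, 0.74, 0], 0, 1], [[-0.02, 0.74, 0], 0, 1], [[-0.02, 0.74, 0], 0, 1], [[-0.02, 0.74, 0], 0, 1], [[-0.02, 0.74, 0], 0, 1], [[-0.02, 0.74, 0], 0, 1], [[-0.02, 0.74, 0], 0, 1], [[-0.02, 0.74, 0], 0, 1], [[-0.02, 0.74, 0], 0, 1], [[-0.02, 0.74, 0], 0, 1], [[-0.02, 0.74, 0], 0, 1], [[-0.02, 0.74, 0], 0, 1], [[-0.02, 0.74, 0], 0, 1], [[-0.02, 0.74, 0], 0, 1], [[-0.02, 0.74, 0], 0, 1], [[-0.02, 0.74, 0], 0, 1], [[-0.02, 0.74, 0], 0, 1], [[-0.02, 0.74, 0], 0, 1], [[-0.04, 0.31, 0], 0, 1]]}}

```text
t: 26.02
eef_pos: [423.6, 91.9, 286.0]
tcp_rot: [-3.14, -0.0, 1.633]
ft_force: [0.8, -0.1, -0.6]
opening: 1.001
grip_force: 0.0
```

Emit:
{"fn": "move_arm", "kwargs": {"commands": [[[0, 0, 0], 0, 1], [[0, 0, -0.3], 0, 1], [[0, 0, -0.5], 0, 1], [[0, 0, -0.3], 0, 1], [[0, 0, 0], 0, 1], [[0, 0, 0], 0, 1]]}}

```text
t: 26.52
eef_pos: [424.5, 89.1, 253.5]
tcp_rot: [-3.14, 0.0, 1.631]
ft_force: [-0.2, 0.0, 0.3]
opening: 1.001
grip_force: 0.0
```

Emit:
{"fn": "move_arm", "kwargs": {"commands": [[[0, 0.03, -0.4], 0, 1], [[0, 0, -0.6], 0, 1], [[0, 0, -0.4], 0, 1], [[0, 0, -0.25], 0, 1], [[0, 0, -0.1], 0, 1], [[0, 0, 0], 0, 1], [[0, 0, 0], 0, 0.5], [[0, 0, 0], 0, 0], [[0, 0, 0], 0, -1], [[0, 0, 0], 0, -1], [[0, 0, 0], 0, -1], [[0, 0, 0], 0, -1], [[0, 0, 0], 0, -1], [[0, 0, 0], 0, -1]]}}

```text
t: 27.68
eef_pos: [424.5, 90.7, 201.5]
tcp_rot: [-3.141, 0.0, 1.632]
ft_force: [-1.6, -0.5, 4.5]
opening: 0.63
grip_force: 29.6
```

Emit:
{"fn": "move_arm", "kwargs": {"commands": [[[0, 0, 0.2], 0, -1], [[0, 0, 0.5], 0, -1], [[0, 0, 0.7], 0, -1], [[0, 0, 0.6], 0, -1], [[0, 0, 0.3], 0, -1], [[0, 0, 0], 0, -1], [[0, 0, 0], 0, -1]]}}

```text
t: 28.27
eef_pos: [424.5, 90.6, 270.6]
tcp_rot: [3.141, 0.0, 1.632]
ft_force: [0.9, 0.0, -4.8]
opening: 0.629
grip_force: 29.2
```

Emit:
{"fn": "move_arm", "kwargs": {"commands": [[[0.1, -0.3, 0], 0, -1], [[0.2, -0.6, 0], 0, -1], [[0.23, -0.7, 0], 0, -1], [[0.23, -0.7, 0], 0, -1], [[0.23, -0.7, 0], 0, -1], [[0.23, -0.7, 0], 0, -1], [[0.23, -0.7, 0], 0, -1], [[0.23, -0.7, 0], 0, -1], [[0.23, -0.7, 0], 0, -1], [[0.23, -0.7, 0], 0, -1], [[0.23, -0.7, 0], 0, -1], [[0.23, -0.7, 0], 0, -1], [[0.23, -0.7, 0], 0, -1], [[0.23, -0.7, 0], 0, -1], [[0.23, -0.7, 0], 0, -1], [[0.23, -0.7, 0], 0, -1], [[0.23, -0.7, 0], 0, -1], [[0.23, -0.7, 0], 0, -1], [[0.23, -0.7, 0], 0, -1]]}}

```text
t: 29.85
eef_pos: [550.7, -295.1, 268.6]
tcp_rot: [-3.14, -0.002, 1.632]
ft_force: [0.5, -0.1, -3.7]
opening: 0.633
grip_force: 29.2
```

Emit:
{"fn": "move_arm", "kwargs": {"commands": [[[0.23, -0.7, 0], 0, -1], [[0.23, -0.7, 0], 0, -1], [[0.2, -0.7, 0], 0, -1], [[0.16, -0.5, 0], 0, -1], [[0.1, -0.3, 0], 0, -1], [[0, 0, 0], 0, -1], [[0, 0, -0.3], 0, -1], [[0, 0, -0.3], 0, -1], [[0, 0, 0], 0, -1], [[0, 0, 0], 0, -1]]}}

```text
t: 30.68
eef_pos: [578.4, -379.5, 251.3]
tcp_rot: [-3.14, -0.001, 1.633]
ft_force: [-1.1, 0.6, -4.6]
opening: 0.631
grip_force: 29.3
```

Seat expected at TCP ≈ 218.

Emit:
{"fn": "move_arm", "kwargs": {"commands": [[[0, 0, -0.3], 0, -1], [[0, 0, -0.3], 0, -1], [[0, 0, -0.2], 0, -1], [[0, 0, -0.1], 0, -1], [[0, 0, -0.06], 0, -1], [[0, 0, -0.04], 0, -1], [[0, 0, 0], 0, -1], [[0, 0, 0], 0, -1]]}}

```text
t: 31.35
eef_pos: [578.6, -380.4, 222.6]
tcp_rot: [3.141, 0.0, 1.632]
ft_force: [-0.6, 0.5, -3.9]
opening: 0.633
grip_force: 29.2
```

Emit:
{"fn": "move_arm", "kwargs": {"commands": [[[0, 0, -0.06], 0, -1], [[0, 0, -0.04], 0, -1], [[0, 0, -0.03], 0, -1], [[0, 0, 0], 0, -1], [[0, 0, 0], 0, -1]]}}

```text
t: 31.77
eef_pos: [578.5, -380.4, 218.6]
tcp_rot: [3.141, 0.0, 1.632]
ft_force: [-0.2, -0.2, -2.4]
opening: 0.629
grip_force: 29.3
```

Emit:
{"fn": "move_arm", "kwargs": {"commands": [[[0, 0, -0.03], 0, -1], [[0, 0, -0.01], 0, -1], [[0, 0, 0], 0, -1], [[0, 0, 0], 0, -1]]}}

```text
t: 32.1
eef_pos: [578.5, -380.3, 218.5]
tcp_rot: [3.141, 0.001, 1.632]
ft_force: [-2.8, 1.9, 7.9]
opening: 0.629
grip_force: 29.7
```

Emit:
{"fn": "move_arm", "kwargs": {"commands": [[[0, 0, 0.02], 0, -1], [[0, 0, 0], 0, 0.5], [[0, 0, 0], 0, 1], [[0, 0, 0], 0, 1], [[0, 0, 0], 0, 1], [[0, 0, 0], 0, 1], [[0, 0, 0.3], 0, 1], [[0, 0, 0.7], 0, 1], [[0, 0, 0.8], 0, 1], [[0, 0, 0.5], 0, 1], [[0, 0, 0], 0, 1], [[0, 0, 0], 0, 1]]}}

```text
t: 33.1
eef_pos: [578.5, -380.3, 287.8]
tcp_rot: [3.14, 0.001, 1.632]
ft_force: [-0.3, 0.0, -0.8]
opening: 1.0
grip_force: 0.0
```

Emit:
{"fn": "move_arm", "kwargs": {"commands": [[[-0.25, 0.37, 0], 0.4, 1], [[-0.5, 0.73, 0], 0.8, 1], [[-0.5, 0.73, 0], 0.8, 1], [[-0.5, 0.73, 0], 0.8, 1], [[-0.5, 0.73, 0], 0.8, 1], [[-0.5, 0.73, 0], 0.8, 1], [[-0.5, 0.73, 0], 0.8, 0.6], [[-0.5, 0.73, 0], 0.8, 0.1], [[-0.5, 0.73, 0], 0.8, 0.1], [[-0.5, 0.73, 0], 0.6, 0.1], [[-0.4, 0.6, 0], 0, 0.1], [[0, 0, 0], 0, 0.1], [[0, 0, -0.4], 0, 0.1], [[0, 0, -0.4], 0, 0.1], [[0, 0, 0], 0, 0.1], [[0, 0, 0], 0, 0.1]]}}

```text
t: 34.43
eef_pos: [424.1, -154.4, 262.2]
tcp_rot: [-3.141, -0.002, 2.224]
ft_force: [-0.1, -0.4, 0.0]
opening: 0.55
grip_force: 0.0
```

```bash
python3 chk.py b1 large_dome 578.6 -380.2 0 17; python3 chk.py b2 small_dome 441.7 -399 0 17;python3 chk.py b3 cone 437.6 -332 0 17
```

```text
small_dome [ 4.4113e+02 -3.9948e+02  5.0000e-02] 2.0 577 0.85
cone [ 4.3740e+02 -3.3177e+02 -6.0000e-02] 1.3 243 0.63Traceback (most recent call last):
  File "chk.py", line 6, in <module>
    d=min(d,key=lambda q:np.hypot(*(np.array(q["at"])-uv)))
ValueError: min() iterable argument is empty
```

Emit:
{"fn": "move_arm", "kwargs": {"commands": [[[-0.02, 0.03, -0.4], 0.15, 0.1], [[0, 0, -0.5], 0, 0.1], [[0, 0, -0.5], 0, 0.1], [[0, 0, -0.4], 0, 0.1], [[0, 0, -0.2], 0, 0.1], [[0, 0, -0.1], 0, 0.1], [[0, 0, 0], 0, 0.1], [[0, 0, 0], 0, 0.1], [[0, 0, 0], 0, -0.5], [[0, 0, 0], 0, -1], [[0, 0, 0], 0, -1], [[0, 0, 0], 0, -1], [[0, 0, 0], 0, -1], [[0, 0, 0], 0, -1], [[0, 0, 0], 0, -1]]}}

```text
t: 35.98
eef_pos: [423.4, -153.3, 200.0]
tcp_rot: [3.141, 0.0, 2.236]
ft_force: [0.0, -0.0, 3.2]
opening: 0.231
grip_force: 30.0
```

Emit:
{"fn": "move_arm", "kwargs": {"commands": [[[0, 0, 0.2], 0, -1], [[0, 0, 0.5], 0, -1], [[0, 0, 0.7], 0, -1], [[0, 0, 0.6], 0, -1], [[0, 0, 0.2], 0, -1], [[0, 0, 0], 0, -1], [[0, 0, 0], 0, -1]]}}

```text
t: 36.57
eef_pos: [423.3, -153.2, 265.7]
tcp_rot: [3.141, 0.0, 2.236]
ft_force: [-0.3, 0.0, -1.3]
opening: 0.231
grip_force: 30.0
```

Emit:
{"fn": "move_arm", "kwargs": {"commands": [[[0.25, -0.2, 0], -0.5, -1], [[0.5, -0.39, 0], -0.8, -1], [[0.5, -0.39, 0], -0.8, -1], [[0.5, -0.39, 0], -0.8, -1], [[0.5, -0.39, 0], -0.8, -1], [[0.5, -0.39, 0], -0.8, -1], [[0.5, -0.39, 0], -0.8, -1], [[0.5, -0.39, 0], -0.8, -1], [[0.5, -0.39, 0], -0.8, -1], [[0.5, -0.39, 0], -0.8, -1], [[0.5, -0.39, 0], -0.8, -1], [[0.1, -0.07, 0], -0.47, -1], [[0, 0, 0], 0, -1], [[0, 0, -0.3], 0, -1], [[0, 0, -0.3], 0, -1], [[0, 0, 0], 0, -1], [[0, 0, 0], 0, -1]]}}

```text
t: 37.98
eef_pos: [583.5, -278.0, 246.7]
tcp_rot: [-3.14, -0.001, 1.519]
ft_force: [-0.2, -0.1, -0.4]
opening: 0.228
grip_force: 30.0
```

Emit:
{"fn": "move_arm", "kwargs": {"commands": [[[0, 0, -0.3], 0, -1], [[0, 0, -0.3], 0, -1], [[0, 0, -0.2], 0, -1], [[0, 0, -0.1], 0, -1], [[0, 0, -0.05], 0, -1], [[0, 0, 0], 0, -1], [[0, 0, 0], 0, -1]]}}

```text
t: 38.57
eef_pos: [584.0, -278.4, 219.5]
tcp_rot: [3.141, 0.0, 1.518]
ft_force: [1.1, -0.0, -0.3]
opening: 0.23
grip_force: 30.0
```

Emit:
{"fn": "move_arm", "kwargs": {"commands": [[[0, 0, -0.06], 0, -1], [[0, 0, -0.03], 0, -1], [[0, 0, 0], 0, -1], [[0, 0, 0], 0, -1]]}}

```text
t: 38.9
eef_pos: [584.0, -278.4, 217.1]
tcp_rot: [3.141, 0.0, 1.518]
ft_force: [-0.6, 1.2, 4.1]
opening: 0.227
grip_force: 30.0
```

Seated. Release, rise, and move back out of view.

Emit:
{"fn": "move_arm", "kwargs": {"commands": [[[0, 0, 0], 0, -0.3], [[0, 0, 0], 0, 0], [[0, 0, 0], 0, 0.1], [[0, 0, 0], 0, 0.1], [[0, 0, 0], 0, 0.1], [[0, 0, 0.3], 0, 0.1], [[0, 0, 0.7], 0, 0.1], [[0, 0, 0.8], 0, 0.1], [[0, 0, 0.7], 0, 0.1], [[0, 0.7, 0.2], 0, 0.1], [[0, 0.8, 0], 0, 0.1], [[0, 0.8, 0], 0, 0.1], [[0, 0.8, 0], 0, 0.1], [[0, 0.8, 0], 0, 0.1], [[0, 0.8, 0], 0, 0.1], [[0, 0.8, 0], 0, 0.1], [[0, 0.5, 0], 0, 0.1], [[0, 0, 0], 0, 0.1], [[0, 0, 0], 0, 0.1]]}}

```text
t: 40.48
eef_pos: [584.1, -98.0, 298.1]
tcp_rot: [3.141, 0.0, 1.52]
ft_force: [-0.2, -0.0, 0.5]
opening: 0.551
grip_force: 0.0
```

```bash
python3 chk.py d3 gauge 583.5 -288 -1.62 17;python3 chk.py d1 large_dome 578.6 -380.2 0 17
python3 - <<'E'
from h import *
T=read_camera("top");c=T["image"][130:280,140:420,::-1]
cv2.imwrite("pics/fin.png",cv2.resize(c,None,fx=2.8,fy=2.8,interpolation=cv2.INTER_CUBIC))
for o in("cap_mid","pin_wedge_mid"): print(o,[(d["at"],d["confidence"]) for d in search_frame(o,T)[:2]])
E
```

```text
gauge [ 582.94 -288.95   -1.64] 30.0 313 0.84
large_dome [ 5.7912e+02 -3.8051e+02  1.2000e-01] 17.0 699 0.89
cap_mid []
pin_wedge_mid []
```

View pics/fin.png

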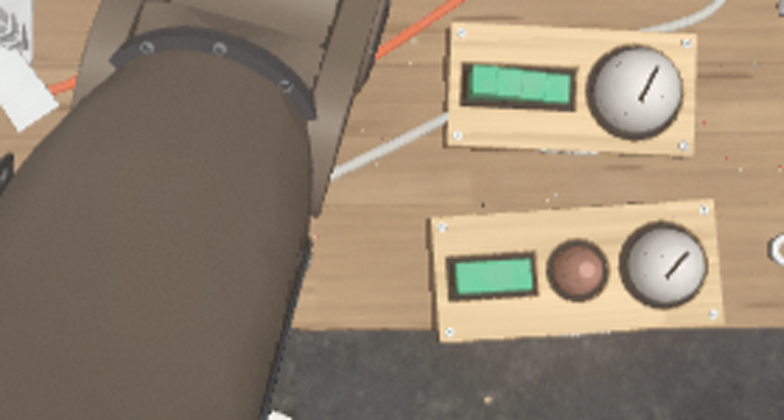

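The top view shows all five things centred in their wells: gauge at (520,85), large dome at (635,92), wedge at (493,275), cone at (577,270) and small dome at (663,265). The arm hides the bystanders here, so I'll check those from the side.

Run:
```python
from h import *
S=read_camera("side")
for o in("cap_mid","pin_wedge_mid"): print(o,[(np.round(d["at"],1),round(d["confidence"],2)) for d in search_frame(o,S)[:2]])
print(env.job_done())
```

```text
cap_mid [(array([250.1, 140.9]), 0.54), (array([249.4, 292.6]), 0.34)]
pin_wedge_mid [(array([220.2, 185. ]), 0.54), (array([316. , 266.6]), 0.25)]
the job is handed in; nothing more can be done
None
```

Both kits are made up and handed in at about 40 s of the 125 s allowed: all five things sit centred in their wells and the pinned wedge is where it stood. The cap reads about 7 pixels (roughly 17 mm) from its first side-view fix, probably because the arm partly hid it, as no move came near it. The judge returned no verdict.

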